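# Tilt the long spatula out through the soaking tray's window

## Task

Take the long blue-handled spatula out of the soaking tray through the orange-edged window in its clear fixed cover: it is longer than the window, so draw it back under the cover until its handle end shows in the window, tilt that end up through the window first and bring the blade out after it. Do not force it or the gripper hard against the tray, and leave the dispenser bottle, the flask and the jar where they stand. Finish while still holding the spatula still and about level in the gripper, all of it at least 7 cm above the cover and touching nothing else.

Things in the scene. Friction and masses are not known exactly. Their poses are not given: they have to be found in the camera images.
- tray: White dry tray fixed to the bench, 362 (its x) by 186 mm (y), with a fixed clear cover. Origin: centre of its underside, on the bench; x points to the robot's left (+y) within 0.55 rad. Inside x -175 to 175, y -87 to 87 mm, floor 6 mm above the bench; two grey ribs across the floor, 12 mm wide, tops at 18 mm, at x = -70 and +118, carry the spatula. Cover: underside at 58 mm, top at 63 mm.
- window (a point): Centre of the orange-edged window, level with the cover's top: the cover's only opening, 150 x 156 mm, from tray x = -50 to +100 mm and y = -78 to +78 mm. The covered pocket on the right (x -175 to -50) is long, the one on the left (x 100 to 175) short. Axes as the tray's.
- spatula: Loose spatula, 250 mm long, 60 to 110 g, lying flat on the ribs along the tray's x (within 0.06 rad). Origin: middle of its length, on its underside, about its centre of mass; x runs to the handle end, z up. Blue handle x -25 to 125 mm, 16 wide (y), 14 high; steel shank to x = -70, 8 wide, 6 high; steel blade x -70 to -125, 34 wide, 4 thick.
- handle_end (a point): Middle of the end face of the blue handle (spatula x = +125, z = 7 mm). It points to the left and starts under the short left part of the cover; the handle from spatula x = -25 to about +55 mm lies under the window, where it can be gripped across its width from above.
- blade_tip (a point): Middle of the free edge of the spatula's steel blade (spatula x = -125, z = 2 mm); it starts under the long right part of the cover.
- dispenser_bottle: Bystander: brown bottle, 100 mm across, with a white pump on top, 293 mm high in all, its spout reaching 82 mm from the axis. Origin: centre of its underside. Stands beyond the tray's left end (the tray's +x).
- flask: Bystander: stoppered conical glass flask, 76 mm across, 128 mm high. Origin: centre of its underside. Stands on the tray's side away from the robot (its -y).
- jar: Bystander: jar with green cap, 60 mm across, 75 mm high. Origin: centre of its underside. Stands on the tray's side away from the robot (its -y).

How it is judged:
By the outcome, as a careful person would: the job done as asked, in the order asked, and still so for the second after the job is handed in, while the arm keeps its last pose, push and grip.
It also fails if it takes over 42 s, if anything falls off the work surface, if the arm or the gripper's body presses on something with over 40 N, if the wrist force passes 120 N, or if a joint passes its speed limit or range.

## Robot

A 6-joint arm with a two-finger parallel gripper is mounted at the origin on the work surface. World frame = base frame: x ahead of the robot, y to its left, z up, the work surface at z = 0. Lengths are in m, angles in rad, forces in N, time in s.
With the tool pointing down it reaches from about 0.275 to 0.85 m from the base axis. Payload 5.2 kg.
Tool frame: the origin (TCP) lies between the finger pads; the fingertips stand 17 mm ahead of it and the grasp point (between the pads) lies 2 mm behind it; z points along the fingers, y is the line along which they close (so a half turn about z gives the same grasp; the last joint's range is limited). The gripper opens to 85 mm and grips with 20 to 120 N. Pads are 22 mm wide; open, the fingers measure 114 mm over their backs; the gripper's body (76 mm by 85 mm) begins 54 mm behind the grasp point. The pads swing forward as they close: fully open they stand 13 mm farther back than shut.
Start: joints at [-1.495, 0.259, 1.535, -0, 1.348, -0.203], TCP at [0.151, -0.529, 0.248] pointing down, gripper open.
Joint ranges: [-3.14, 3.14], [-0.91, 2.08], [0.19, 2.58], [-1.22, 4.36], [0.22, 2.71], [-3.12, 3.12]. Speed limits (rad/s): [2.57, 2.57, 3.14, 3.14, 3.14, 3.14].

## Interface

Orientations are given as a unit quaternion [w, x, y, z].
In Python, from plant import state, camera, camera_params, close_job gives the robot as it stands.
- The arm moves only by the tool move_arm, never from a script. Its argument "increments" is a list of rows, each an object of numbers: "tx", "ty", "tz": the shift along the tool's x, y, z in cm; "spin": the turn about the tool's z in rad. In form: [{"tx": .., "ty": .., "tz": .., "spin": ..}, ...]. A call has exactly 5 rows; each row is the pose to reach, as a shift and turn from the pose commanded when the call began, along the tool's axes at that moment; what a row does not reach only later rows make up. A row lasts 1/12 s, in which the tool goes at most 41.7 mm and 7.16 degrees, less where a joint would pass 70% of its speed; a pose out of reach is approached as far as the arm can. A call with a gripper value outside its range is refused whole. "claw" is the opening, from -1 (shut) to 1 (fully open), set as the call begins (left out, the last holds). The fingers move at their own pace and stop on an object; the grip force is fixed at half the most. Time passes only in rows, so rows that repeat a pose let the fingers close, or fill a call up. It gives the time, the measured TCP pose, the force, the opening and the grip force at its end, in the units of the state.
- state(): the state, without advancing time (a new reading comes with each control period).
- camera(name): name is "scene" or "top" or "wrist"; returns (picture, depth): 420x560x3 uint8, red, green, blue; 420x560 float32, m along the optical axis (not along the pixel's ray), 0 where there is no reading.
- camera_params(name): a dict with "mtx" (3x3 intrinsics, pixels), "rvec" (rotation vector, rad) and "tvec" (3), from world to camera coordinates, as OpenCV has them. Camera axes: x right, y down, z forward; pixel columns grow to the right and rows downward; lengths in m; the calibration is good to about 2 mm. The wrist camera is an equidistant fisheye: a pixel r from the principal point sees the ray r / f radians off the axis. A picture is of the moment at which its call begins: read the wrist's pose just before it. camera_params takes no time and is no camera call; for the wrist camera it gives the pose at the moment of the call.
- close_job(): hands the job in; it is judged then, once.
The state is a dict: "time_s": time; "joints": joint angles; "qd": joint speeds; "tau": joint torques, N m; "eef_pos": TCP position; "ee_rot": TCP orientation; "ft_force": force on the tool from outside, world axes, zero at the start; "moment": the same for the moment, N m; "opening": opening from 0.0 (shut) to 1.0 (fully open); "gripper_force": force on a finger pad.
Only numpy, scipy, OpenCV 4.12 (cv2) and the standard library are available. Lean on these libraries where they do the work, as an engineer would, in place of code of your own. Each camera call takes 0.05 s, during which the arm holds its last target. There are 200 camera calls.

## Working session

There is one attempt and no reset: what is moved stays moved. The work goes in short steps, Python scripts to look and compute and a tool call to move; the robot and the scene stay as the last step left them, time stands still between calls to the robot, and variables do not carry over. Pictures are saved under pics/ and viewed, at most 11 in all, crops included, and the job is handed in when it is done.

Besides the shell and the picture viewer there is one more tool, called after "Emit:" by a JSON object that holds its "api" and its "payload", one argument or row to a line. move_arm: Moves the arm, as the interface text tells. Its arguments: {"type":"object","properties":{"increments":{"type":"array"},"claw":{"type":"number"}},"required":["increments"]}

```bash
mkdir -p pics; ls
python3 - <<'E'
from plant import *
import cv2,numpy as np
print(state())
for n in("top","scene"):
    p,d=camera(n);np.savez(f'{n}.npz',p=p,d=d,**camera_params(n));cv2.imwrite(f'pics/{n}0.png',p[:,:,::-1]); print(n,{k:np.round(v,4).tolist() for k,v in camera_params(n).items()})
E
```

```text
pics
{'time_s': 0.0, 'joints': array([-1.49478380e+00,  2.59344594e-01,  1.53609446e+00, -1.34476960e-05,
        1.34798950e+00, -2.02807631e-01]), 'qd': array([-1.62207781e-03, -1.14809675e-05, -2.43625435e-04,  3.34219306e-04,
       -1.46180009e-03,  1.01591976e-04]), 'tau': array([-1.27795309e-03, -4.46039057e+01, -2.90577364e+01, -3.42305548e-04,
        1.17757794e-02,  3.22215249e-05]), 'eef_pos': array([ 0.15134734, -0.5282471 ,  0.24746924]), 'ee_rot': array([-9.16521753e-04,  9.90297519e-01,  1.38960360e-01,  5.16137344e-05]), 'ft_force': array([-0.26384381,  0.19004844, -0.24880422]), 'moment': array([ 0.01921825,  0.03386413, -0.01227312]), 'gripper_force': 0.0, 'opening': 1.0011070066778103}
top {'mtx': [[456.3767, 0.0, 277.5009], [0.0, 456.3767, 214.3586], [0.0, 0.0, 1.0]], 'rvec': [2.1738, -2.0346, 0.2213], 'tvec': [0.0816, 0.6077, 0.9613]}
scene {'mtx': [[447.1074, 0.0, 283.1266], [0.0, 447.1074, 220.5329], [0.0, 0.0, 1.0]], 'rvec': [2.4707, 0.5926, -0.1733], 'tvec': [-0.6017, -0.1013, 1.0997]}
```

View pics/top0.png

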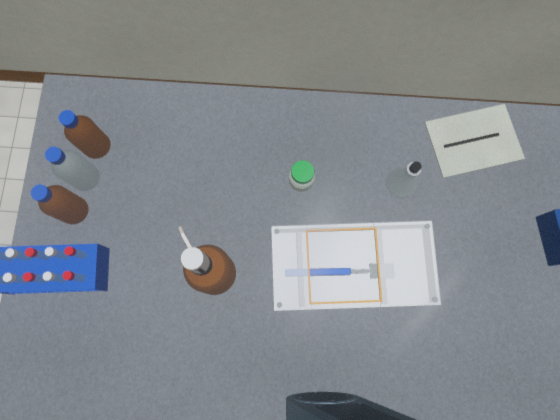

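View pics/scene0.png

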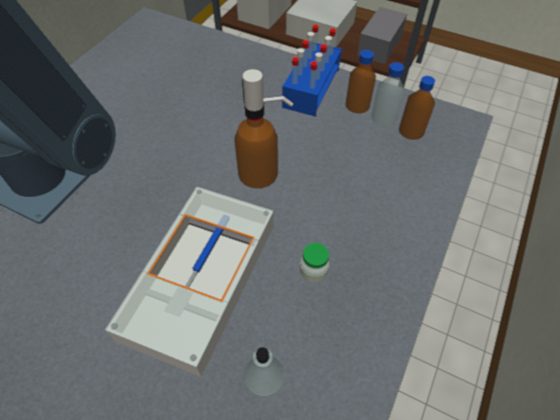

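The top view shows the window corners at about (307,229), (379,228), (381,303) and (308,304). The spatula lies along row ~271, with its handle end near (286,272) and blade tip near (394,271). I'll enlarge it.

Run:
```python
import cv2,numpy as np
p=np.load('top.npz')['p'][215:315,265:445]
cv2.imwrite('pics/crop.png',cv2.resize(p[:,:,::-1],None,fx=4.4,fy=4.4,interpolation=cv2.INTER_CUBIC))
```

```text
(no output)
```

View pics/crop.png

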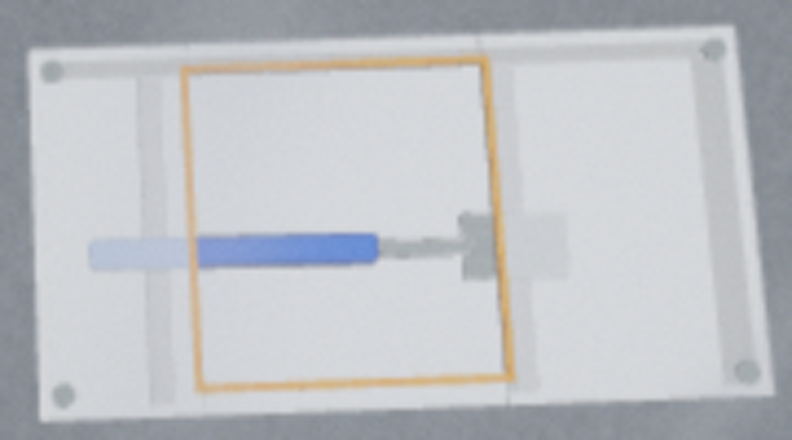

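The crop shows orange window corners at (184,70), (487,60), (510,378) and (201,389). The handle end is at (89,254), the handle/shank joint at (378,249) and the blade tip at (569,246).

```bash
cat > h.py <<'E'
import cv2,numpy as np
from scipy.spatial.transform import Rotation as R
def ray(uv,z,P):
    r=cv2.Rodrigues(P['rvec'])[0];n=cv2.undistortPoints(np.array([[uv]],float),P['mtx'],None)[0,0]
    d=r.T@np.array([*n,1]);c=-r.T@np.ravel(P['tvec'])
    return c+d*(z-c[2])/d[2]
E
python3 - <<'E'
from h import *
P=np.load('top.npz')
f=lambda u,v,z:ray((265+(u+.5)/4.4-.5,215+(v+.5)/4.4-.5),z,P)[:2]
W=np.array([f(*c,.063) for c in[(184,70),(487,60),(510,378),(201,389)]])
T=np.array([(.1,-.078),(-.05,-.078),(-.05,.078),(.1,.078)])
# fit rigid
tc,wc=T.mean(0),W.mean(0);H=(T-tc).T@(W-wc);a=np.arctan2(H[0,1]-H[1,0],H[0,0]+H[1,1])
M=np.array([[np.cos(a),-np.sin(a)],[np.sin(a),np.cos(a)]]);o=wc-M@tc
print('W',W.round(4).tolist(),'yaw',a,'origin',o,'res',((T@M.T+o-W)*1000).round(1).tolist())
for n,c in dict(end=(89,254,.028),joint=(378,249,.028),tip=(569,246,.021)).items():
    w=f(*c);print(n,w.round(4),'tray',((w-o)@M).round(4))
np.savez('tray.npz',M=M,o=o)
s=R.from_quat([.990297,.13896,0,0]) # xyzw: w=0
print('tool x,y',s.as_matrix()[:,:2].round(3).tolist(),'tray x',M[:,0])
E
```

```text
W [[0.5689, 0.0546], [0.5843, -0.0992], [0.4256, -0.1137], [0.4103, 0.0379]] yaw 1.6699915955865834 origin [ 0.49976103 -0.0549776 ] res [[-1.4, -2.3], [-2.0, 2.2], [1.4, 1.3], [1.9, -1.1]]
end [0.4758 0.0966] tray [0.1532 0.0088]
joint [ 0.4882 -0.0522] tray [0.0039 0.0112]
tip [ 0.4971 -0.1524] tray [-0.0967  0.0123]
tool x,y [[0.961, 0.275], [0.275, -0.961], [0.0, 0.0]] tray x [-0.09903267  0.99508418]
```

Emit:
{"api": "move_arm", "payload": {
  "increments": [
    {"tx": 2.3,"ty": -2.1,"tz": 0,"spin": -0.07},
    {"tx": 4.7,"ty": -4.2,"tz": 0,"spin": -0.14},
    {"tx": 7,"ty": -6.3,"tz": 0,"spin": -0.21},
    {"tx": 9.4,"ty": -8.4,"tz": 0,"spin": -0.28},
    {"tx": 11.7,"ty": -10.5,"tz": 0,"spin": -0.344}
  ],
  "claw": 1
}}

```text
time_s: 0.52
eef_pos: [0.2354, -0.394, 0.2479]
ee_rot: [-0.0, 0.951, 0.308, 0.0]
ft_force: [-0.2, 0.0, 0.6]
opening: 0.999
gripper_force: 0.0
```

Emit:
{"api": "move_arm", "payload": {
  "increments": [
    {"tx": 2.9,"ty": -1.2,"tz": 0,"spin": -0.07},
    {"tx": 5.8,"ty": -2.4,"tz": 0,"spin": -0.14},
    {"tx": 8.7,"ty": -3.6,"tz": 0,"spin": -0.21},
    {"tx": 11.6,"ty": -4.8,"tz": 0,"spin": -0.28},
    {"tx": 14.5,"ty": -6,"tz": 0,"spin": -0.344}
  ]
}}

```text
time_s: 0.93
eef_pos: [0.3181, -0.2607, 0.2481]
ee_rot: [-0.0, 0.885, 0.466, -0.0]
ft_force: [0.6, -0.0, -0.0]
opening: 1.0
gripper_force: 0.0
```

Emit:
{"api": "move_arm", "payload": {
  "increments": [
    {"tx": 3.1,"ty": -0.1,"tz": 0,"spin": -0.07},
    {"tx": 6.3,"ty": -0.3,"tz": 0,"spin": -0.14},
    {"tx": 9.4,"ty": -0.4,"tz": 0,"spin": -0.21},
    {"tx": 12.6,"ty": -0.6,"tz": 0,"spin": -0.28},
    {"tx": 15.7,"ty": -0.7,"tz": 0,"spin": -0.344}
  ]
}}

```text
time_s: 1.35
eef_pos: [0.4014, -0.1273, 0.2482]
ee_rot: [-0.0, 0.792, 0.611, -0.0]
ft_force: [1.3, 0.4, -0.7]
opening: 0.996
gripper_force: 0.0
```

Emit:
{"api": "move_arm", "payload": {
  "increments": [
    {"tx": 3,"ty": 0.9,"tz": 1,"spin": -0.07},
    {"tx": 6,"ty": 1.8,"tz": 2,"spin": -0.14},
    {"tx": 9,"ty": 2.7,"tz": 4,"spin": -0.21},
    {"tx": 12,"ty": 3.7,"tz": 6,"spin": -0.28},
    {"tx": 15,"ty": 4.6,"tz": 8,"spin": -0.344}
  ]
}}

```text
time_s: 1.77
eef_pos: [0.4848, 0.0056, 0.1675]
ee_rot: [0.0, 0.675, 0.737, 0.0]
ft_force: [0.9, -0.7, 0.1]
opening: 1.0
gripper_force: 0.0
```

```bash
cat >> h.py <<'E'
from plant import *
T=np.load('tray.npz')
def rep(g=None):
    s=state();q=s['ee_rot'];M=R.from_quat([q[1],q[2],q[3],q[0]]).as_matrix()
    t=T['M'].T@(s['eef_pos'][:2]-T['o'])
    print('t',s['time_s'],'pos',s['eef_pos'].round(4),'tray',t.round(4),'toolx ang',np.arctan2(M[1,0],M[0,0]).round(3),'F',s['ft_force'].round(1),'open',round(s['opening'],3),'g',round(s['gripper_force'],1))
    if g is not None:
        w=T['o']+T['M']@np.array(g[:2]);d=np.array([*w,g[2]])-s['eef_pos'];print('need tool cm',(M.T@d*100).round(2))
E
python3 - <<'E'
from h import *
rep((.06,.0103,.028))
p,d=camera('wrist');cv2.imwrite('pics/w1.png',p[:,:,::-1])
p,d=camera('top');cv2.imwrite('pics/t1.png',cv2.resize(p[200:330,250:450,::-1],None,fx=4,fy=4))
E
```

```text
t 1.7667 pos [0.4848 0.0056 0.1675] tray [0.0618 0.0089] toolx ang 1.658 F [ 0.9 -0.7  0.1] open 1.0 g 0.0
need tool cm [-0.18 -0.14 13.95]
```

View pics/w1.png

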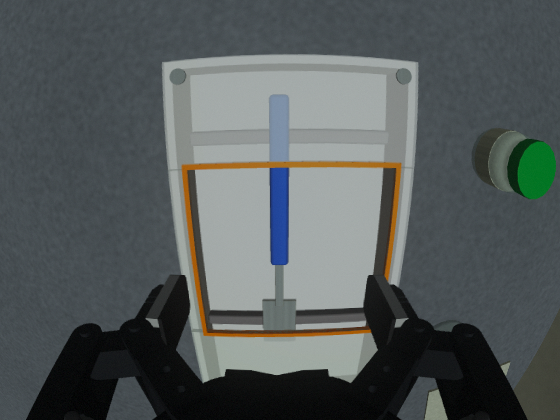

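The wrist view shows the handle centred between the fingers (column ~279), running straight up the picture. The jar stands far to the right.

Emit:
{"api": "move_arm", "payload": {
  "increments": [
    {"tx": -0.1,"ty": 0,"tz": 2,"spin": 0},
    {"tx": -0.2,"ty": -0.1,"tz": 4,"spin": 0},
    {"tx": -0.2,"ty": -0.1,"tz": 6,"spin": 0},
    {"tx": -0.2,"ty": -0.1,"tz": 8,"spin": 0},
    {"tx": -0.2,"ty": -0.1,"tz": 9.5,"spin": 0}
  ]
}}

```text
time_s: 2.28
eef_pos: [0.4825, 0.0016, 0.0721]
ee_rot: [-0.001, 0.677, 0.736, -0.0]
ft_force: [0.4, 0.3, 0.3]
opening: 1.001
gripper_force: 0.0
```

Emit:
{"api": "move_arm", "payload": {
  "increments": [
    {"tx": 0,"ty": 0,"tz": 1.2,"spin": 0},
    {"tx": 0,"ty": 0,"tz": 2.4,"spin": 0},
    {"tx": 0,"ty": 0,"tz": 3.4,"spin": 0},
    {"tx": 0,"ty": 0,"tz": 4.4,"spin": 0},
    {"tx": 0,"ty": 0,"tz": 4.4,"spin": 0}
  ]
}}

```text
time_s: 2.7
eef_pos: [0.4822, 0.0019, 0.0278]
ee_rot: [-0.001, 0.677, 0.736, -0.001]
ft_force: [-1.0, 0.6, 0.2]
opening: 0.997
gripper_force: 0.0
```

Emit:
{"api": "move_arm", "payload": {
  "increments": [
    {"tx": 0,"ty": 0,"tz": 0,"spin": 0},
    {"tx": 0,"ty": 0,"tz": 0,"spin": 0},
    {"tx": 0,"ty": 0,"tz": 0,"spin": 0},
    {"tx": 0,"ty": 0,"tz": 0,"spin": 0},
    {"tx": 0,"ty": 0,"tz": 0,"spin": 0}
  ],
  "claw": -1
}}

```text
time_s: 3.12
eef_pos: [0.4837, 0.0019, 0.0298]
ee_rot: [0.0, 0.677, 0.736, 0.0]
ft_force: [0.5, 0.3, -0.5]
opening: 0.297
gripper_force: 0.0
```

Emit:
{"api": "move_arm", "payload": {
  "increments": [
    {"tx": 0,"ty": 0,"tz": 0,"spin": 0},
    {"tx": 0,"ty": 0,"tz": 0,"spin": 0},
    {"tx": 0,"ty": 0,"tz": 0,"spin": 0},
    {"tx": 0,"ty": 0,"tz": 0,"spin": 0},
    {"tx": 0,"ty": 0,"tz": 0,"spin": 0}
  ]
}}

```text
time_s: 3.53
eef_pos: [0.4841, 0.0019, 0.03]
ee_rot: [0.001, 0.677, 0.736, 0.0]
ft_force: [0.2, 0.4, 6.1]
opening: 0.17
gripper_force: 59.4
```

Emit:
{"api": "move_arm", "payload": {
  "increments": [
    {"tx": 0,"ty": 0,"tz": -0.2,"spin": 0},
    {"tx": 0,"ty": 0,"tz": -0.4,"spin": 0},
    {"tx": 0,"ty": 0,"tz": -0.6,"spin": 0},
    {"tx": -0.5,"ty": 0,"tz": -0.6,"spin": 0},
    {"tx": -1,"ty": 0,"tz": -0.6,"spin": 0}
  ]
}}

```text
time_s: 3.95
eef_pos: [0.4841, -0.0082, 0.0353]
ee_rot: [-0.0, 0.677, 0.736, -0.0]
ft_force: [0.3, 0.5, -1.7]
opening: 0.173
gripper_force: 58.6
```

Run:
```python
from h import *
rep()
p,d=camera('wrist');q,d=camera('scene')
cv2.imwrite('pics/m2.png',np.hstack([p[:,100:460],q[170:380,90:290].repeat(2,0).repeat(2,1)])[:,:,::-1])
```

```text
t 3.95 pos [ 0.4841 -0.0082  0.0353] tray [0.0481 0.0109] toolx ang 1.655 F [ 0.3  0.5 -1.7] open 0.173 g 58.6
```

View pics/m2.png

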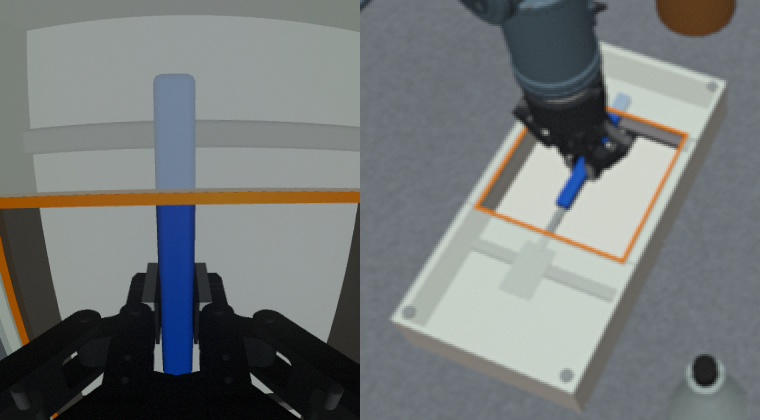

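The spatula is held level. The handle still passes under the window's left edge (row ~197), so I'll draw it back.

Emit:
{"api": "move_arm", "payload": {
  "increments": [
    {"tx": -0.7,"ty": 0,"tz": 0,"spin": 0},
    {"tx": -1.4,"ty": 0,"tz": 0,"spin": 0},
    {"tx": -2.1,"ty": 0,"tz": 0,"spin": 0},
    {"tx": -2.8,"ty": 0,"tz": 0,"spin": 0},
    {"tx": -3.5,"ty": 0,"tz": 0,"spin": 0}
  ]
}}

```text
time_s: 4.47
eef_pos: [0.4872, -0.0438, 0.0353]
ee_rot: [0.0, 0.677, 0.736, -0.0]
ft_force: [-0.0, 0.4, -1.4]
opening: 0.17
gripper_force: 58.6
```

Emit:
{"api": "move_arm", "payload": {
  "increments": [
    {"tx": -0.5,"ty": 0,"tz": 0,"spin": 0},
    {"tx": -1,"ty": 0,"tz": 0,"spin": 0},
    {"tx": -1.5,"ty": 0,"tz": 0,"spin": 0},
    {"tx": -2,"ty": 0,"tz": 0,"spin": 0},
    {"tx": -2.5,"ty": 0,"tz": 0,"spin": 0}
  ]
}}

```text
time_s: 4.88
eef_pos: [0.4892, -0.0682, 0.0353]
ee_rot: [-0.0, 0.677, 0.736, 0.0]
ft_force: [0.1, 0.0, -1.2]
opening: 0.169
gripper_force: 58.6
```

Run:
```python
from h import *
rep()
p,d=camera('wrist');q,d=camera('scene')
cv2.imwrite('pics/m3.png',np.hstack([p[:,100:460],q[170:380,90:290].repeat(2,0).repeat(2,1)])[:,:,::-1])
```

```text
t 4.8833 pos [ 0.4892 -0.0682  0.0353] tray [-0.0121  0.0118] toolx ang 1.655 F [ 0.1  0.  -1.2] open 0.169 g 58.6
```

View pics/m3.png

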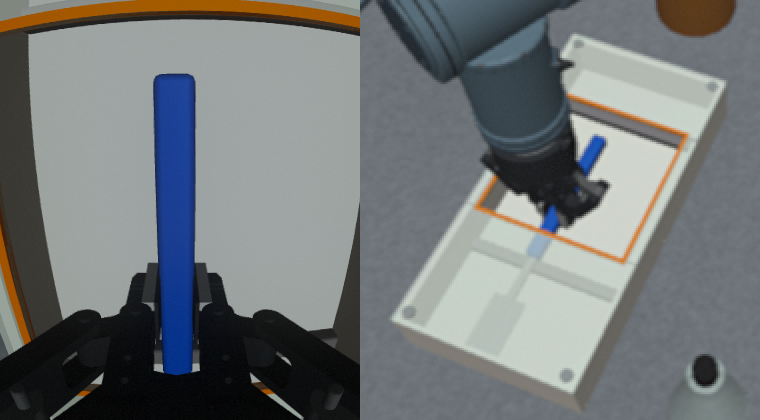

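The whole handle end now shows inside the window: its end is at (174,75) in the wrist view, with a gap to the orange edge. I'll lift now and check the force at contact with the cover.

Emit:
{"api": "move_arm", "payload": {
  "increments": [
    {"tx": 0,"ty": 0,"tz": -0.5,"spin": 0},
    {"tx": 0,"ty": 0,"tz": -1,"spin": 0},
    {"tx": 0,"ty": 0,"tz": -1.5,"spin": 0},
    {"tx": 0,"ty": 0,"tz": -1.8,"spin": 0},
    {"tx": 0,"ty": 0,"tz": -1.9,"spin": 0}
  ]
}}

```text
time_s: 5.4
eef_pos: [0.4897, -0.0678, 0.0553]
ee_rot: [0.001, 0.677, 0.736, 0.0]
ft_force: [0.5, 1.1, -1.2]
opening: 0.172
gripper_force: 58.6
```

Emit:
{"api": "move_arm", "payload": {
  "increments": [
    {"tx": 0,"ty": 0,"tz": -0.06,"spin": 0},
    {"tx": 0,"ty": 0,"tz": -0.12,"spin": 0},
    {"tx": 0,"ty": 0,"tz": -0.18,"spin": 0},
    {"tx": 0,"ty": 0,"tz": -0.24,"spin": 0},
    {"tx": 0,"ty": 0,"tz": -0.3,"spin": 0}
  ]
}}

```text
time_s: 5.82
eef_pos: [0.489, -0.0676, 0.0567]
ee_rot: [-0.0, 0.677, 0.736, -0.0]
ft_force: [2.5, -1.3, -10.2]
opening: 0.171
gripper_force: 58.4
```

Emit:
{"api": "move_arm", "payload": {
  "increments": [
    {"tx": 0,"ty": 0,"tz": -0.04,"spin": 0},
    {"tx": 0,"ty": 0,"tz": -0.08,"spin": 0},
    {"tx": 0,"ty": 0,"tz": -0.12,"spin": 0},
    {"tx": 0,"ty": 0,"tz": -0.16,"spin": 0},
    {"tx": 0,"ty": 0,"tz": -0.2,"spin": 0}
  ]
}}

```text
time_s: 6.23
eef_pos: [0.4891, -0.0677, 0.0589]
ee_rot: [-0.0, 0.677, 0.736, -0.0]
ft_force: [3.2, -2.2, -12.9]
opening: 0.168
gripper_force: 58.9
```

Emit:
{"api": "move_arm", "payload": {
  "increments": [
    {"tx": 0,"ty": 0,"tz": -0.06,"spin": 0},
    {"tx": 0,"ty": 0,"tz": -0.12,"spin": 0},
    {"tx": 0,"ty": 0,"tz": -0.18,"spin": 0},
    {"tx": 0,"ty": 0,"tz": -0.24,"spin": 0},
    {"tx": 0,"ty": 0,"tz": -0.3,"spin": 0}
  ]
}}

```text
time_s: 6.65
eef_pos: [0.489, -0.0679, 0.0623]
ee_rot: [-0.0, 0.677, 0.736, -0.0]
ft_force: [2.0, -2.2, -12.5]
opening: 0.173
gripper_force: 59.2
```

Run:
```python
from h import *
rep();print(state()['moment'])
p,d=camera('wrist');q,d=camera('scene')
cv2.imwrite('pics/m4.png',np.hstack([p[:,100:460],q[170:380,90:290].repeat(2,0).repeat(2,1)])[:,:,::-1])
```

```text
t 6.65 pos [ 0.489  -0.0679  0.0623] tray [-0.0118  0.012 ] toolx ang 1.655 F [  2.   -2.2 -12.5] open 0.173 g 59.2
[-0.07448726 -0.31511738  0.05374593]
```

View pics/m4.png

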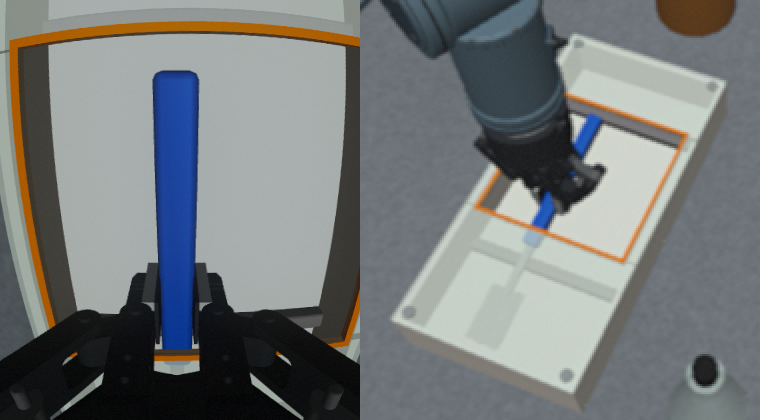

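The handle end at (174,72) has risen and the blade dips under the cover. The force stays near 12 N, so the spatula is pivoting smoothly in the grip.

Emit:
{"api": "move_arm", "payload": {
  "increments": [
    {"tx": 0,"ty": 0,"tz": -0.1,"spin": 0},
    {"tx": 0,"ty": 0,"tz": -0.2,"spin": 0},
    {"tx": 0.3,"ty": 0,"tz": -0.32,"spin": 0},
    {"tx": 0.6,"ty": 0,"tz": -0.44,"spin": 0},
    {"tx": 0.9,"ty": 0,"tz": -0.56,"spin": 0}
  ]
}}

```text
time_s: 7.17
eef_pos: [0.488, -0.0588, 0.068]
ee_rot: [-0.0, 0.677, 0.736, -0.0]
ft_force: [1.2, -4.3, -13.1]
opening: 0.174
gripper_force: 58.7
```

Emit:
{"api": "move_arm", "payload": {
  "increments": [
    {"tx": 0.2,"ty": 0,"tz": -0.12,"spin": 0},
    {"tx": 0.4,"ty": 0,"tz": -0.24,"spin": 0},
    {"tx": 0.6,"ty": 0,"tz": -0.36,"spin": 0},
    {"tx": 0.8,"ty": 0,"tz": -0.48,"spin": 0},
    {"tx": 1,"ty": 0,"tz": -0.6,"spin": 0}
  ]
}}

```text
time_s: 7.58
eef_pos: [0.4888, -0.0487, 0.0753]
ee_rot: [0.001, 0.677, 0.736, 0.001]
ft_force: [0.7, 0.7, -1.0]
opening: 0.172
gripper_force: 60.1
```

Run:
```python
from h import *
rep()
P=np.load('top.npz');r=cv2.Rodrigues(P['rvec'])[0];d=P['d']
v,u=np.mgrid[:420,:560];n=np.stack([(u-P['mtx'][0,2])/P['mtx'][0,0]*d,(v-P['mtx'][1,2])/P['mtx'][1,1]*d,d],-1)
w=(n-np.ravel(P['tvec']))@r; t=np.concatenate([(w[...,:2]-T['o'])@T['M'],w[...,2:]],-1)
for b in((225,310,170,240),):
    q=t[b[0]:b[1],b[2]:b[3]].reshape(-1,3)
    for lo,hi in((.03,.1),(.1,.16),(.16,.22),(.22,.31)):
        s=q[(q[:,2]>lo)&(q[:,2]<hi)]
        if len(s):print(lo,len(s),s.min(0).round(3),s.max(0).round(3))
p,d=camera('wrist');q,d=camera('scene')
cv2.imwrite('pics/m5.png',np.hstack([p[:,100:460],q[170:380,90:290].repeat(2,0).repeat(2,1)])[:,:,::-1])
```

```text
t 7.5833 pos [ 0.4888 -0.0487  0.0753] tray [0.0074 0.0103] toolx ang 1.655 F [ 0.7  0.7 -1. ] open 0.172 g 60.1
0.03 159 [ 0.267 -0.028  0.03 ] [0.331 0.052 0.1  ]
0.1 1061 [ 0.267 -0.046  0.101] [0.366 0.052 0.16 ]
0.16 330 [ 0.288 -0.069  0.16 ] [0.358 0.032 0.22 ]
0.22 654 [ 0.297 -0.062  0.22 ] [0.354 0.022 0.296]
```

View pics/m5.png

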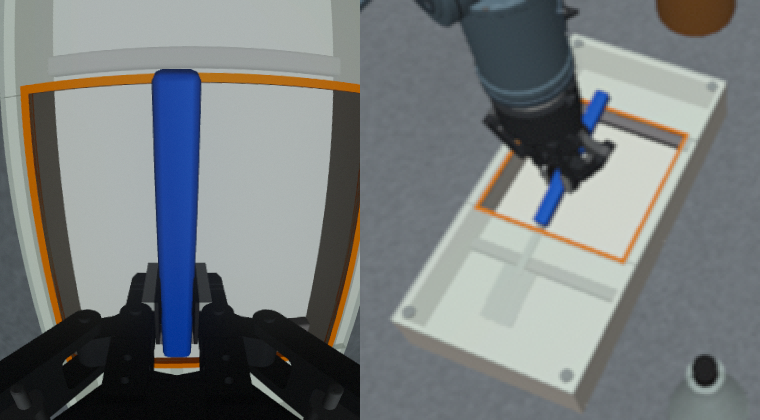

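The handle end is now above the window's left edge line and the handle's lower end has cleared the right edge. I'll draw it along its own axis; the bottle is 67 mm clear of the handle's furthest reach.

Emit:
{"api": "move_arm", "payload": {
  "increments": [
    {"tx": 0.7,"ty": 0,"tz": -0.16,"spin": 0},
    {"tx": 1.4,"ty": 0,"tz": -0.32,"spin": 0},
    {"tx": 2.1,"ty": 0,"tz": -0.48,"spin": 0},
    {"tx": 2.8,"ty": 0,"tz": -0.64,"spin": 0},
    {"tx": 3.5,"ty": 0,"tz": -0.8,"spin": 0}
  ]
}}

```text
time_s: 8.1
eef_pos: [0.4845, -0.013, 0.0821]
ee_rot: [-0.0, 0.677, 0.736, 0.0]
ft_force: [0.2, 0.1, -1.6]
opening: 0.169
gripper_force: 60.1
```

Emit:
{"api": "move_arm", "payload": {
  "increments": [
    {"tx": 0.6,"ty": 0,"tz": -0.15,"spin": 0},
    {"tx": 1.2,"ty": 0,"tz": -0.3,"spin": 0},
    {"tx": 1.8,"ty": 0,"tz": -0.45,"spin": 0},
    {"tx": 2.4,"ty": 0,"tz": -0.6,"spin": 0},
    {"tx": 3,"ty": 0,"tz": -0.75,"spin": 0}
  ]
}}

```text
time_s: 8.52
eef_pos: [0.4821, 0.0165, 0.0896]
ee_rot: [0.0, 0.677, 0.736, 0.0]
ft_force: [-0.2, -0.1, 0.1]
opening: 0.169
gripper_force: 60.1
```

Run:
```python
from h import *
rep()
p,d=camera('wrist');q,d=camera('scene');t,d=camera('top')
cv2.imwrite('pics/m6.png',np.hstack([cv2.resize(t[215:320,225:445],(440,210)).repeat(1,0),q[170:380,90:290].repeat(1,0)])[:,:,::-1] if 0 else np.hstack([cv2.resize(t[215:320,225:445],None,fx=1.8,fy=4),q[170:380,90:290].repeat(2,0).repeat(2,1)])[:,:,::-1])
```

```text
t 8.5167 pos [0.4821 0.0165 0.0896] tray [0.0729 0.0105] toolx ang 1.655 F [-0.2 -0.1  0.1] open 0.169 g 60.1
```

View pics/m6.png

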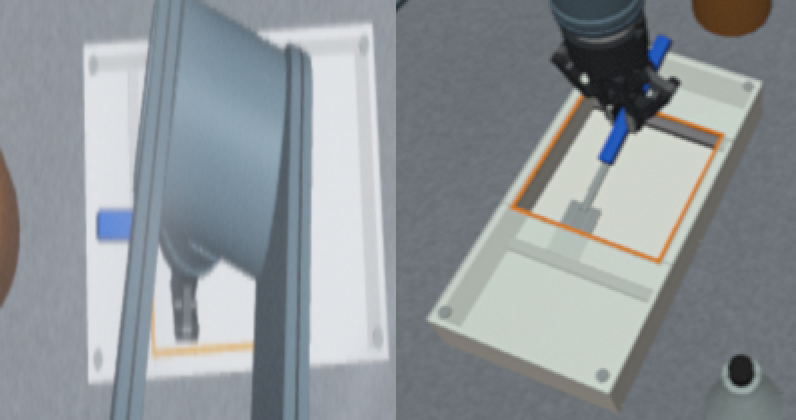

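The blade is halfway out of the window's right edge (it passes under the edge near (575,225)). The forces are nil, so I'll go on and then lift.

Emit:
{"api": "move_arm", "payload": {
  "increments": [
    {"tx": 0.8,"ty": 0,"tz": -0.2,"spin": 0},
    {"tx": 1.6,"ty": 0,"tz": -0.4,"spin": 0},
    {"tx": 2.4,"ty": 0,"tz": -0.6,"spin": 0},
    {"tx": 3.2,"ty": 0,"tz": -0.8,"spin": 0},
    {"tx": 3.9,"ty": 0,"tz": -1,"spin": 0}
  ]
}}

```text
time_s: 9.08
eef_pos: [0.4787, 0.0558, 0.0997]
ee_rot: [-0.0, 0.677, 0.736, 0.0]
ft_force: [-0.6, 0.9, 0.0]
opening: 0.173
gripper_force: 60.1
```

Emit:
{"api": "move_arm", "payload": {
  "increments": [
    {"tx": 0,"ty": 0,"tz": -0.3,"spin": 0},
    {"tx": 0,"ty": 0,"tz": -0.8,"spin": 0},
    {"tx": 0,"ty": 0,"tz": -1.6,"spin": 0},
    {"tx": 0,"ty": 0,"tz": -2.5,"spin": 0},
    {"tx": 0,"ty": 0,"tz": -3.5,"spin": 0}
  ]
}}

```text
time_s: 9.5
eef_pos: [0.479, 0.0545, 0.1354]
ee_rot: [0.0, 0.677, 0.736, 0.0]
ft_force: [-0.2, -0.0, -0.6]
opening: 0.17
gripper_force: 60.1
```

Run:
```python
from h import *
rep()
q,d=camera('scene');np.savez('s7.npz',p=q,**camera_params('scene'))
cv2.imwrite('pics/m7.png',q[40:360,100:400].repeat(2,0).repeat(2,1)[:600,:,::-1])
```

```text
t 9.5 pos [0.479  0.0545 0.1354] tray [0.111  0.0098] toolx ang 1.654 F [-0.2 -0.  -0.6] open 0.17 g 60.1
```

View pics/m7.png

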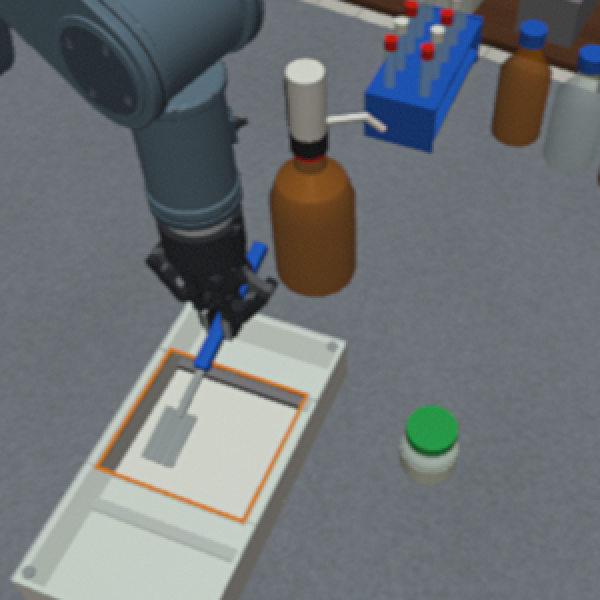

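The spatula is fully out above the window, with the blade's free edge at about (158,461) and the handle end at (262,248) in the crop. It is still tilted, so I'll measure the tilt.

Run:
```python
from h import *
P=np.load('s7.npz');g=np.array([.479,.0545]);ax=np.array([np.cos(1.654),np.sin(1.654)])
for n,(u,v) in dict(tip=(158,461),end=(262,248)).items():
    uv=(100+u/2,40+v/2);a=ray(uv,0,P);b=ray(uv,.2,P);nn=np.array([-ax[1],ax[0]])
    k=((g-a[:2])@nn)/((b-a)[:2]@nn);w=a+k*(b-a);print(n,'s',((w[:2]-g)@ax).round(4),'z',w[2].round(4))
```

```text
tip s -0.1399 z 0.0835
end s 0.1014 z 0.1416
```

Emit:
{"api": "move_arm", "payload": {
  "increments": [
    {"tx": 0,"ty": 0,"tz": -0.8,"spin": 0},
    {"tx": 0,"ty": 0,"tz": -2,"spin": 0},
    {"tx": -1,"ty": 0,"tz": -3,"spin": 0},
    {"tx": -3,"ty": 0,"tz": -3,"spin": 0},
    {"tx": -5,"ty": 0,"tz": -3,"spin": 0}
  ]
}}

```text
time_s: 9.97
eef_pos: [0.4837, 0.004, 0.1658]
ee_rot: [0.001, 0.676, 0.737, 0.0]
ft_force: [1.3, -0.5, -1.1]
opening: 0.172
gripper_force: 60.1
```

Emit:
{"api": "move_arm", "payload": {
  "increments": [
    {"tx": -1.2,"ty": 0,"tz": 0,"spin": 0},
    {"tx": -2.4,"ty": 0,"tz": 0,"spin": 0},
    {"tx": -3.2,"ty": 0,"tz": 0,"spin": 0},
    {"tx": -4,"ty": 0,"tz": 0,"spin": 0},
    {"tx": -4,"ty": 0,"tz": 0,"spin": 0}
  ]
}}

```text
time_s: 10.38
eef_pos: [0.4866, -0.0362, 0.1643]
ee_rot: [0.0, 0.677, 0.736, -0.0]
ft_force: [0.3, 0.3, -0.8]
opening: 0.167
gripper_force: 60.1
```

The tilt is about 13.7°. I'll level it by setting the blade tip lightly on the right part of the cover and lowering the grip over the window.

Emit:
{"api": "move_arm", "payload": {
  "increments": [
    {"tx": 0,"ty": 0,"tz": 1.2,"spin": 0},
    {"tx": 0,"ty": 0,"tz": 2.4,"spin": 0},
    {"tx": 0,"ty": 0,"tz": 3.4,"spin": 0},
    {"tx": 0,"ty": 0,"tz": 4.2,"spin": 0},
    {"tx": 0,"ty": 0,"tz": 4.6,"spin": 0}
  ]
}}

```text
time_s: 10.8
eef_pos: [0.4857, -0.0343, 0.1171]
ee_rot: [-0.001, 0.677, 0.736, -0.0]
ft_force: [0.7, 0.7, -0.0]
opening: 0.167
gripper_force: 60.1
```

Emit:
{"api": "move_arm", "payload": {
  "increments": [
    {"tx": 0,"ty": 0,"tz": 0.3,"spin": 0},
    {"tx": 0,"ty": 0,"tz": 0.6,"spin": 0},
    {"tx": 0,"ty": 0,"tz": 0.9,"spin": 0},
    {"tx": 0,"ty": 0,"tz": 1.2,"spin": 0},
    {"tx": 0,"ty": 0,"tz": 1.5,"spin": 0}
  ]
}}

```text
time_s: 11.22
eef_pos: [0.4871, -0.0348, 0.1039]
ee_rot: [0.001, 0.677, 0.736, 0.0]
ft_force: [-0.8, 2.0, 4.1]
opening: 0.171
gripper_force: 60.6
```

Contact is gentle at about 4 N, so I'll continue to TCP z ≈ 0.077.

Emit:
{"api": "move_arm", "payload": {
  "increments": [
    {"tx": 0,"ty": 0,"tz": 0.3,"spin": 0},
    {"tx": 0,"ty": 0,"tz": 0.6,"spin": 0},
    {"tx": 0,"ty": 0,"tz": 0.9,"spin": 0},
    {"tx": 0,"ty": 0,"tz": 1.2,"spin": 0},
    {"tx": 0,"ty": 0,"tz": 1.5,"spin": 0}
  ]
}}

```text
time_s: 11.63
eef_pos: [0.4865, -0.0349, 0.0882]
ee_rot: [0.0, 0.677, 0.736, 0.0]
ft_force: [1.0, 2.5, 2.1]
opening: 0.174
gripper_force: 60.6
```

Emit:
{"api": "move_arm", "payload": {
  "increments": [
    {"tx": 0,"ty": 0,"tz": 0.3,"spin": 0},
    {"tx": 0,"ty": 0,"tz": 0.6,"spin": 0},
    {"tx": 0,"ty": 0,"tz": 0.9,"spin": 0},
    {"tx": 0,"ty": 0,"tz": 1.1,"spin": 0},
    {"tx": 0,"ty": 0,"tz": 1.1,"spin": 0}
  ]
}}

```text
time_s: 12.05
eef_pos: [0.4863, -0.0349, 0.0769]
ee_rot: [-0.0, 0.677, 0.736, -0.0]
ft_force: [0.5, 3.7, 2.2]
opening: 0.17
gripper_force: 60.7
```

Emit:
{"api": "move_arm", "payload": {
  "increments": [
    {"tx": 0,"ty": 0,"tz": -1,"spin": 0},
    {"tx": 0,"ty": 0,"tz": -3,"spin": 0},
    {"tx": 0,"ty": 0,"tz": -5,"spin": 0},
    {"tx": 0,"ty": 0,"tz": -7,"spin": 0},
    {"tx": 0,"ty": 0,"tz": -9,"spin": 0}
  ]
}}

```text
time_s: 12.47
eef_pos: [0.4859, -0.035, 0.1686]
ee_rot: [-0.0, 0.677, 0.736, -0.0]
ft_force: [-0.2, -0.7, -1.8]
opening: 0.171
gripper_force: 60.2
```

Emit:
{"api": "move_arm", "payload": {
  "increments": [
    {"tx": 0,"ty": 0,"tz": -0.8,"spin": 0},
    {"tx": 0,"ty": 0,"tz": -1.5,"spin": 0},
    {"tx": 0,"ty": 0,"tz": -2,"spin": 0},
    {"tx": 0,"ty": 0,"tz": -2.2,"spin": 0},
    {"tx": 0,"ty": 0,"tz": -2.2,"spin": 0}
  ]
}}

```text
time_s: 12.88
eef_pos: [0.4862, -0.0349, 0.1891]
ee_rot: [-0.0, 0.677, 0.736, -0.0]
ft_force: [0.0, 0.1, -0.9]
opening: 0.167
gripper_force: 60.2
```

Run:
```python
from h import *
rep()
q,d=camera('scene')
cv2.imwrite('pics/m8.png',q[40:360,80:380].repeat(2,0).repeat(2,1)[:600,:,::-1])
```

```text
t 12.8833 pos [ 0.4862 -0.0349  0.1891] tray [0.0213 0.0115] toolx ang 1.655 F [ 0.   0.1 -0.9] open 0.167 g 60.2
```

View pics/m8.png

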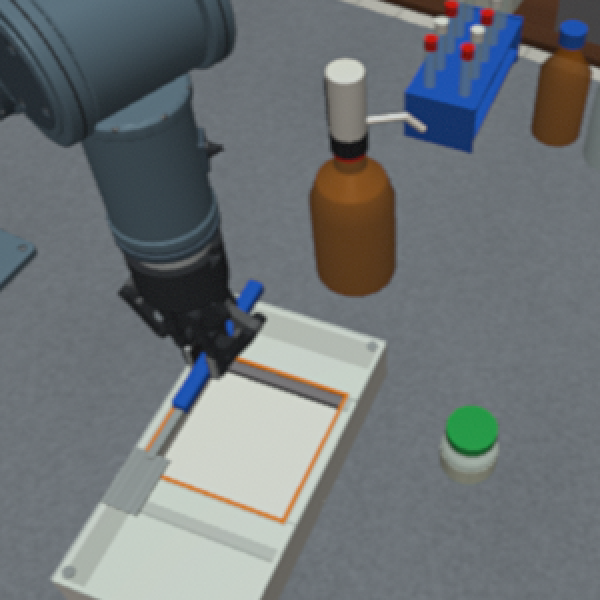

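The spatula hangs above the cover with its blade edge at about (121,504) and handle end at (256,288). I'll check its level and height.

Run:
```python
from h import *
P=camera_params('scene');g=np.array([.4862,-.0349]);ax=np.array([np.cos(1.655),np.sin(1.655)])
for n,(u,v) in dict(tip=(121,504),end=(256,288)).items():
    uv=(80+u/2,40+v/2);a=ray(uv,0,P);b=ray(uv,.2,P);nn=np.array([-ax[1],ax[0]])
    k=((g-a[:2])@nn)/((b-a)[:2]@nn);w=a+k*(b-a);print(n,'s',((w[:2]-g)@ax).round(4),'z',w[2].round(4))
```

```text
tip s -0.1458 z 0.1717
end s 0.0976 z 0.1797
```

Emit:
{"api": "move_arm", "payload": {
  "increments": [
    {"tx": 0,"ty": 0,"tz": 0,"spin": 0},
    {"tx": 0,"ty": 0,"tz": 0,"spin": 0},
    {"tx": 0,"ty": 0,"tz": 0,"spin": 0},
    {"tx": 0,"ty": 0,"tz": 0,"spin": 0},
    {"tx": 0,"ty": 0,"tz": 0,"spin": 0}
  ]
}}

```text
time_s: 13.35
eef_pos: [0.4864, -0.0349, 0.1892]
ee_rot: [-0.0, 0.677, 0.736, -0.0]
ft_force: [-0.6, -0.5, -0.4]
opening: 0.168
gripper_force: 60.2
```

The spatula is level within about 2° and at least 10 cm above the cover, so I'm handing in.

```bash
python3 -c "
from plant import *
print(close_job())"
```

```text
the job is handed in; nothing more can be done
None
```

The spatula came out handle first and is held still, level within about 2° and over 10 cm above the cover; wrist force read at most about 13 N, the bystanders were left alone, and the job is handed in at about 13.4 s, with no verdict shown.

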